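Shut the gas valve under the sliding cover

ROBOT

A 6-joint arm with a two-finger parallel gripper is mounted at the origin on the work surface. World frame = base frame: x ahead of the robot, y to its left, z up, the work surface at z = 0. Lengths are in m, angles in rad, forces in N, time in s.
With the tool pointing down it reaches from about 0.275 to 0.825 m from the base axis. Payload 5.2 kg.
Tool frame: the origin (TCP) lies midway between the tips of the shut fingers; the grasp point (between the pads) lies robot.grip_depth behind it (robot.grip_depth is the distance from the TCP to the grasp point, in m); z points along the fingers, y is the line along which they close (so a half turn about z gives the same grasp; the last joint's range is limited). The gripper opens to 93 mm and grips with 3 to 60 N. Pads are 15 mm wide; open, the fingers measure 128 mm over their backs; the gripper's body (75 mm by 188 mm) begins 65 mm behind the grasp point.
Start: joints at [0.91, 0.259, 1.535, -0, 1.348, -0.203], TCP at [0.243, 0.493, 0.197] pointing down, gripper open.
Joint ranges: [-3.14, 3.14], [-0.91, 2.08], [0.19, 2.58], [-1.22, 4.36], [0.22, 2.71], [-3.12, 3.12]. Speed limits (rad/s): [2.57, 2.57, 3.14, 3.14, 3.14, 3.14].

INTERFACE

Orientations are given as [roll, pitch, yaw] about the fixed x, y, z axes, in that order (R = Rz(yaw) Ry(pitch) Rx(roll)).
In Python, from rig import robot, cams, ticket gives the robot as it stands. The module is installed in compiled form; this text tells all that it offers.
- The arm moves only by the tool carry_out, never from a script. Its argument "targets" is a list of rows, each a list of 5 numbers: the shift along the tool's x, y, z in units of 0.25 m (1.0 is 0.25 m), then the turn about the tool's z in units of 60 degrees (1.0 is 60 degrees), then the closure in counts, from 0 (fully open) to 255 (shut). In form: [[x, y, z, spin, fingers], ...]. A call has 1 to 12 rows; each row is the pose to reach, as a shift and turn from the pose commanded when the call began, along the tool's axes at that moment; what a row does not reach only later rows make up. A row lasts 1/10 s, in which the tool goes at most 50 mm and 8.59 degrees, less where a joint would pass 70% of its speed; a pose out of reach is approached as far as the arm can. A call with a number of a shift or a turn outside -1 to 1 is refused whole. A call with a gripper value outside its range is refused whole. The fingers move at their own pace and stop on an object; the grip force is fixed at half the most. Time passes only in rows, so rows that repeat a pose let the fingers close. It gives the time, the measured TCP pose, the force, the opening and the grip force at its end, in the units of the state.
- robot.get_state(): the state, without advancing time (a new reading comes with each control period).
- cams.get_image(name): name is "scene" or "top" or "wrist"; returns a dict with "img" (384x512x3 uint8, red, green, blue), "camera_matrix" (3x3 intrinsics, pixels), "D" ([k1, k2, p1, p2, k3] as OpenCV has them; the pictures are not rectified), "eye" and "rotation" of the camera in the world. Camera axes: x right, y up, looking along -z (the intrinsics and any distortion apply to the point x, -y, -z); pixel columns grow to the right and rows downward; lengths in m; the calibration is good to about 2 mm. A picture is of the moment at which its call begins. There is no depth.
- ticket.job_done(): hands the job in; it is judged then, once.
The state is a dict: "time_s": time; "joints": joint angles; "qvel": joint speeds; "tau": joint torques, N m; "position": TCP position; "tool_rot": TCP orientation; "contact_force": force on the tool from outside, world axes, zero at the start; "ft_torque": the same for the moment, N m; "finger_gap": finger opening in m; "grasp_force": force on a finger pad.
Only numpy, scipy, OpenCV 4.12 (cv2) and the standard library are available. Lean on these libraries where they do the work, as an engineer would, in place of code of your own. Each camera call takes 0.05 s, during which the arm holds its last target. There are 200 camera calls.

TASK

Push the loose cover plate of the valve box along its guides, off the open bay, until it is fully home against the end stop. Then push the valve handle that is marked with a round disc at its end round to shut, all the way to its stop, square across its pipe. Do not lift or tip the cover plate, leave the plain handle beside it as it is, do not disturb the meter, the blue cap and the screwdriver, and finish clear of everything.

Things in the scene. Friction and masses are not known exactly. Their poses are not given: they have to be found in the camera images.
- valve_box: Fixed milled aluminium box, 210 mm (its x) by 568 mm (its y from -160 to +408), top at height 85 mm, turned about z by up to 0.4 rad. Origin on the bench under the centre of its open bay: a recess |x| < 75, |y| < 120 mm, floor at height 12 mm. From y = 120 to 408 the top is solid deck. Fences 6 mm high along both long edges guide the cover along y (2.5 mm play each side).
- end_stop (a point): Middle of the top edge of the end stop, a strip 12 mm thick and 6 mm high across the deck's +y end (box y = 402 mm, height 91 mm); its inner face is at box y = 396 mm. A like strip stands at the -y end.
- cover: Loose grey plate, 0.4 to 0.8 kg, flat on the box top between the fences: 190 (x) by 280 (y) by 5 mm, axes as the box's, origin at the centre of its underside. It starts over the bay (box y 0 to 25 mm), hiding both valves, and slides on plain friction of a few newtons to the end stop at box y = 256 mm, which opens the bay fully.
- cover_push (a point): Middle of the -y side face of the cover's raised square middle (130 by 130 mm, standing 18 mm above the plate, box heights 90 to 108 mm), at height 99 mm, 65 mm in -y from the cover's origin: a place to push from, towards box +y. Behind it the plate goes on flat for 75 mm.
- disc_tip (a point): Centre of the round disc on the end of the marked handle, at half thickness, 60 mm above the bench. The handle is a steel bar 13 mm wide and 14 mm thick (heights 53 to 67 mm) ending in a flat disc of 30 mm diameter, its centre 48 mm from the pivot (63 mm overall).
- disc_pivot (a point): Pivot of the marked handle, on its vertical axis at height 60 mm (hub 24 mm across), at box x = 30, box y = -50 or +50 mm: the two valves change places. Below are the valve body, 34 by 30 mm, up to height 44 mm, and a 14 mm pipe along box x, top at height 35 mm.
- disc_handle (a joint): Angle of the marked handle: 0 = open, pointing along box -x from its pivot, in line with the pipe; grows clockwise seen from above, from box -x towards box +y; 1.571 = shut, against its stop, pointing along box +y. Starts at 0 to 0.25. Stays where it is left (friction 0.08 N m, about 1.7 N at the disc).
- plain_tip (a point): Point 48 mm out from the pivot of the plain handle, 60 mm above the bench: a straight steel bar 13 mm wide, 14 mm thick, 63 mm long, no disc, otherwise the same valve, 100 mm from the marked one along box y; to be left alone.
- plain_handle (a joint): Angle of the plain handle, same sense as the marked one; starts at 0 to 0.2 and must stay there.
- meter: Loose red and black hand multimeter lying on the bench beside the box's -y end, 85 by 170 by 38 mm; origin under its centre. To be left alone.
- cap: Loose blue plastic protective cap standing on the bench on the far side of the box, 38 mm across, 46 mm high; origin under its centre. To be left alone.
- driver: Loose screwdriver lying on the bench between the robot and the box, 200 mm long, 26 mm thick; origin under its middle. To be left alone.

How it is judged:
On the way, in this order (a step that is already met when the one before it is completed fails the run):
1. the cover is pushed fully aside along its guides (y of cover in the frame of valve_box above 0.24 m), for 0.2 s.
2. the handle with the disc is pushed shut (value of joint disc_handle above 1.47 rad), for 0.2 s.
At the end, for the whole second after the job is handed in: The cover lies flat and still on the box top, within 16 mm of the end stop; the disc handle is within 0.1 rad of shut (1.571); the plain handle's end is within 12 mm of where it was (y of cover in the frame of valve_box above 0.24 m and z of cover in the frame of valve_box between 0.081 and 0.089 m and angle between cover's own z axis and vertical below 0.03 rad and linear speed of cover below 0.01 m/s and value of joint disc_handle above 1.47 rad and distance of plain_tip from where it was at the start of the episode below 0.012 m); the robot touches nothing.
It fails at once if the cover plate is lifted off its guides or tipped (z of cover in the frame of valve_box above 0.093 m or angle between cover's own z axis and vertical above 0.08 rad).
It fails at once if the plain handle is moved (distance of plain_tip from where it was at the start of the episode above 0.012 m).
It fails at once if the meter, the cap or the screwdriver is disturbed (distance of any of meter, cap, driver from where it was at the start of the episode above 0.025 m).
It also fails if it takes over 54 s, if anything falls off the work surface, if the arm or the gripper's body presses on something with over 40 N, if the wrist force passes 120 N, or if a joint passes its speed limit or range.

## Working session

There is one attempt and no reset: what is moved stays moved. The work goes in short steps, Python scripts to look and compute and a tool call to move; the robot and the scene stay as the last step left them, time stands still between calls to the robot, and variables do not carry over. Pictures are saved under pics/ and viewed, at most 13 in all, crops included, and the job is handed in when it is done.

Besides the shell and the picture viewer there is one more tool, called after "Request:" by a JSON object that holds its "api" and its "payload". carry_out: Moves the arm, as the interface text tells. Its arguments: {"type":"object","properties":{"targets":{"type":"array"}},"required":["targets"]}

```bash
mkdir -p pics; cat > h.py <<'E'
import numpy as np, cv2
from rig import robot, cams, ticket
def snap(n,f):
    d=cams.get_image(n); cv2.imwrite(f'pics/{f}.png',d['img'][:,:,::-1]); return d
def ray(d,px,z):
    K=np.array(d['camera_matrix'],float);D=np.array(d['D'],float)
    p=cv2.undistortPoints(np.array(px,float).reshape(-1,1,2),K,D).reshape(-1,2)
    R=np.array(d['rotation'],float).reshape(3,3);e=np.array(d['eye'],float)
    v=np.c_[p[:,0],-p[:,1],-np.ones(len(p))]@R.T
    return e+v*((z-e[2])/v[:,2])[:,None]
def proj(d,P):
    K=np.array(d['camera_matrix'],float);D=np.array(d['D'],float)
    R=np.array(d['rotation'],float).reshape(3,3);e=np.array(d['eye'],float)
    c=(np.atleast_2d(P)-e)@R*np.array([1,-1,-1])
    return cv2.projectPoints(c,np.zeros(3),np.zeros(3),K,D)[0].reshape(-1,2)
E
python3 - <<'E'
from h import *
import pickle
d=snap('top','t0'); pickle.dump(d,open('t0.pkl','wb'))
d2=snap('scene','s0'); pickle.dump(d2,open('s0.pkl','wb'))
print(d['eye'],d['rotation'],d2['eye']); print(robot.get_state())
E
```

```text
[ 0.49925791 -0.01289835  1.24714453] [ 0.0572097   0.00348525 -1.58603574] [ 1.52858179 -0.07221184  0.69822591]
{'time_s': 0.1, 'joints': array([ 9.10205595e-01,  2.59282380e-01,  1.53594578e+00,  8.10984207e-06,
        1.34801521e+00, -2.02852710e-01]), 'qvel': array([-0.0006932 , -0.00176126, -0.00446311, -0.0005319 ,  0.00121805,
       -0.00146628]), 'tau': array([ 1.04536542e-03, -4.38209403e+01, -2.84647340e+01,  7.20891799e-02,
        3.61767272e-02, -6.06938073e-06]), 'position': array([0.24273301, 0.49296038, 0.19640546]), 'tool_rot': array([-3.13997737e+00, -3.40305179e-04,  2.68385256e+00]), 'contact_force': array([ 0.74748797, -0.34812708,  0.11091405]), 'ft_torque': array([ 0.00540703, -0.0266956 ,  0.00792339]), 'grasp_force': 0.0, 'finger_gap': 0.09306714508898221}
```

View pics/t0.png

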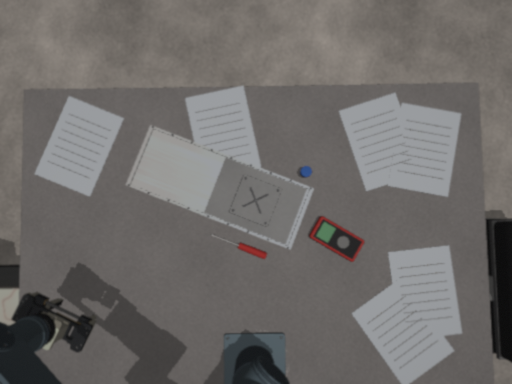

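View pics/s0.png

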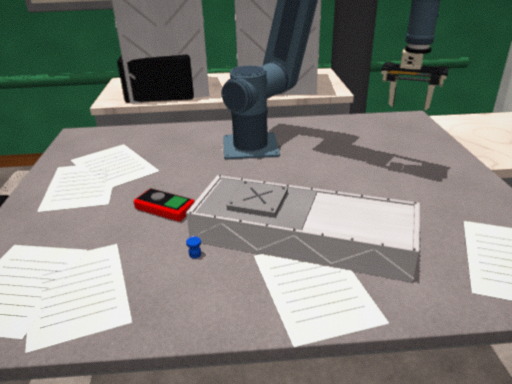

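The top view shows the box at corners of about (152,127), (126,184), (291,248) and (313,187). The cover's raised square is centred near (255,200). The driver is at (245,246), the meter at (336,238) and the cap at (305,172). Next I fit the box pose.

```bash
sed -i "s/R=np.array(d\['rotation'\],float).reshape(3,3)/R=rot(d)/" h.py; cat >> h.py <<'E'
from scipy.spatial.transform import Rotation as Ro
def rot(d):
    r=np.array(d['rotation'],float)
    return r if r.size==9 else Ro.from_euler('xyz',r).as_matrix()
E
python3 - <<'E'
from h import *
import pickle
from scipy.optimize import least_squares
d=pickle.load(open('t0.pkl','rb'))
c=[(152,127),(126,184),(291,248),(313,187)]
print(ray(d,c,0.091).round(3))
def W(p,B):
    B=np.array(B,float);c,s=np.cos(p[2]),np.sin(p[2])
    return np.c_[p[0]+c*B[:,0]-s*B[:,1],p[1]+s*B[:,0]+c*B[:,1],B[:,2]]
B=[(.105,.408,.091),(-.105,.408,.091),(-.105,-.16,.091),(.105,-.16,.091)]
r=least_squares(lambda p:(proj(d,W(p,B))-c).ravel(),[.55,0,.3])
print(r.x,r.fun.round(1))
print('square',ray(d,[(255,200)],.108))
im=cv2.resize(d['img'][110:265,110:370,::-1],None,fx=3,fy=3,interpolation=cv2.INTER_CUBIC)
pts=proj(d,W(r.x,B))
for q in pts: cv2.circle(im,tuple(int(v) for v in ((q-110+.5)*3)),3,(0,255,0),1)
cv2.imwrite('pics/c0.png',im)
E
```

```text
[[ 0.79   0.322  0.091]
 [ 0.605  0.405  0.091]
 [ 0.393 -0.121  0.091]
 [ 0.587 -0.196  0.091]]
[ 0.54770387 -0.01264205 -0.38116653] [-1.7 -2.2 -0.   1.1  0.3  0.7  1.4  0.2]
square [[ 0.54688911 -0.00902555  0.108     ]]
```

View pics/c0.png

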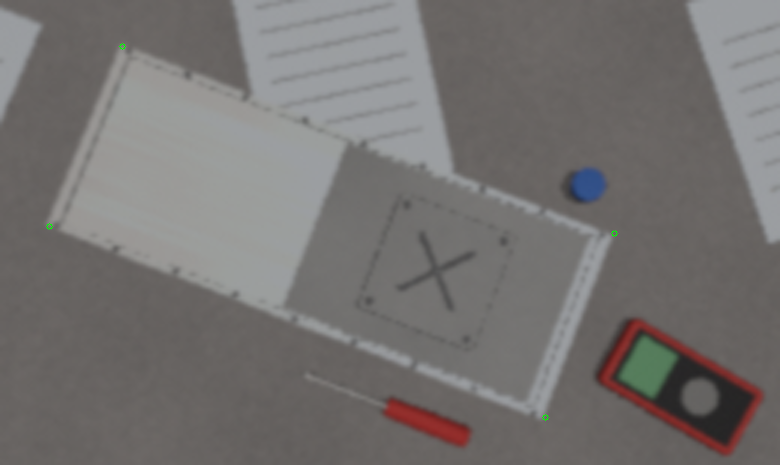

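The crop confirms the box outline, with the plate's +y edge running from about (347,143) to (285,306) in crop pixels. I'll refine the fit and compute the waypoints.

```bash
cat >> h.py <<'E'
def W(p,B):
    B=np.atleast_2d(np.array(B,float));c,s=np.cos(p[2]),np.sin(p[2])
    return np.c_[p[0]+c*B[:,0]-s*B[:,1],p[1]+s*B[:,0]+c*B[:,1],B[:,2]]
def inv(p,P):
    P=np.atleast_2d(P);c,s=np.cos(p[2]),np.sin(p[2]);x,y=P[:,0]-p[0],P[:,1]-p[1]
    return np.c_[c*x+s*y,-s*x+c*y,P[:,2]]
def units(P,yaw):
    "shift from current TCP to world P in tool units, spin units to yaw"
    s=robot.get_state();R=Ro.from_euler('xyz',s['tool_rot']).as_matrix()
    dy=-(yaw-s['tool_rot'][2]); dy=(dy+np.pi)%(2*np.pi)-np.pi
    return ((np.atleast_2d(P)-s['position'])@R/.25).round(3), round(np.degrees(dy)/60,3)
E
python3 - <<'E'
from h import *
import pickle
from scipy.optimize import least_squares
d=pickle.load(open('t0.pkl','rb'))
cr=lambda L:np.array(L,float)/3+110-.33
c=cr([(127,48),(51,227),(537,414),(611,236)])
B=[(.105,.408,.091),(-.105,.408,.091),(-.105,-.16,.091),(.105,-.16,.091)]
r=least_squares(lambda p:(proj(d,W(p,B))-c).ravel(),[.55,0,-.38])
p=r.x;print(p,r.fun.round(1))
np.save('p.npy',p)
print('edge',inv(p,ray(d,cr([(347,143),(285,306)]),.09)).round(4))
print('X',inv(p,ray(d,cr([(436,268)]),.108)).round(4))
for P in [(0,-.10,.2),(0,-.11,.096)]: print(W(p,[P]),units(W(p,[P]),np.pi/2+p[2]))
print(robot.grip_depth)
E
```

```text
[ 0.54622738 -0.0112591  -0.38734661] [-1.6 -1.  -1.  -0.6  1.9  1.7  0.7 -0.3]
edge [[ 0.0942  0.1422  0.09  ]
 [-0.0931  0.1394  0.09  ]]
X [[0.0027 0.0035 0.108 ]]
[[ 0.50845408 -0.10385056  0.2       ]] (array([[-2.008, -1.672, -0.012]]), np.float64(1.433))
[[ 0.50467675 -0.11310971  0.096     ]] (array([[-2.011, -1.711,  0.404]]), np.float64(1.433))
0.0188
```

Request:
{"api": "carry_out", "payload": {"targets": [[-1,-0.84,0,0.72,255],[-1,-0.84,0,0.72,255],[-1,-0.84,0,0.72,255],[-1,-0.84,0,0.72,255],[-1,-0.84,0,0.72,255],[-1,-0.84,0,0.72,255],[-1,-0.84,0,0.72,255],[-1,-0.84,0,0.72,255],[-1,-0.84,0,0.72,255],[-1,-0.84,0,0.72,255]]}}

```text
time_s: 1.1
position: [0.3739, 0.1953, 0.197]
tool_rot: [-3.141, -0.001, 1.93]
contact_force: [0.1, -0.2, 0.6]
finger_gap: 0.0178
grasp_force: 0.0
```

```bash
python3 - <<'E'
from h import *
p=np.load('p.npy')
s=robot.get_state();print(s['position'],s['tool_rot'],s['joints'].round(2),s['finger_gap'])
print(units(W(p,[0,-.10,.18]),np.pi/2+p[2]))
E
```

```text
[0.3739489  0.19525839 0.19698062] [-3.14107919e+00 -5.71307430e-04  1.93047151e+00] [ 0.21  0.02  1.82  0.    1.3  -0.14] 0.01777229223967784
(array([[-1.309,  0.083,  0.067]]), np.float64(0.713))
```

Request:
{"api": "carry_out", "payload": {"targets": [[-1,0.06,0,0.71,255],[-1,0.06,0,0.71,255],[-1,0.06,0,0.71,255],[-1,0.06,0,0.71,255],[-1,0.06,0,0.71,255],[-1,0.06,0,0.71,255],[-1,0.06,0,0.71,255],[-1,0.06,0,0.71,255]]}}

```text
time_s: 1.9
position: [0.4758, -0.0323, 0.1969]
tool_rot: [-3.14, -0.0, 1.189]
contact_force: [-0.1, -0.1, -1.3]
finger_gap: 0.0007
grasp_force: 0.0
```

```bash
python3 - <<'E'
from h import *
p=np.load('p.npy')
s=robot.get_state();print(s['position'],s['tool_rot'],s['joints'].round(2),s['finger_gap'])
print(units(W(p,[0,-.10,.14]),np.pi/2+p[2]))
E
```

```text
[ 0.47579125 -0.03233032  0.19687178] [-3.14030301e+00 -4.85852717e-04  1.18947865e+00] [-0.3   0.13  1.7   0.    1.31  0.08] 0.0007384431522248097
(array([[-0.217,  0.228,  0.227]]), np.float64(0.006))
```

Request:
{"api": "carry_out", "payload": {"targets": [[-0.22,0.23,0.1,0,255],[-0.22,0.23,0.1,0,255],[-0.22,0.23,0.1,0,255],[-0.22,0.23,0.1,0,255],[-0.22,0.23,0.1,0,255]]}}

```text
time_s: 2.4
position: [0.5087, -0.1047, 0.1726]
tool_rot: [-3.141, -0.001, 1.189]
contact_force: [-0.2, -0.5, 0.1]
finger_gap: 0.0008
grasp_force: 0.0
```

```bash
python3 - <<'E'
from h import *
p=np.load('p.npy')
d=snap('wrist','w0');s=robot.get_state()
print(s['position'],inv(p,s['position']),d['eye'],d['rotation'],s['contact_force'])
q=d['img'][:,:,::-1].copy()
for P in W(p,[(-.065,-.062,.108),(.065,-.062,.108),(.095,-.137,.09),(-.095,-.137,.09),(.105,-.16,.091)]): 
  a=proj(d,P)[0]; print(a.round())
  if abs(a).max()<2000: cv2.circle(q,(int(a[0]),int(a[1])),4,(0,255,0),1)
cv2.imwrite('pics/w0.png',q)
E
```

```text
[ 0.50877261 -0.10492701  0.17272005] [[ 0.00070153 -0.10087638  0.17272005]] [ 0.53831406 -0.03120469  0.36015026] [-0.28938634 -0.00075948 -0.38134366] [-0.22418045 -0.52543327  0.49990714]
[181. 153.]
[325. 154.]
[344. 224.]
[161. 223.]
[352. 244.]
```

View pics/w0.png

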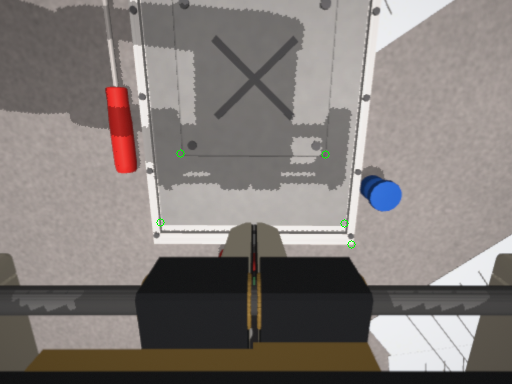

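The wrist view confirms the fit. The rear edge of the raised square is at about row 155, between columns 182 and 327, and the shut fingers are centred behind it. I'll go down and push.

Request:
{"api": "carry_out", "payload": {"targets": [[0,0,0.15,0,255],[0,0,0.25,0,255],[0,0,0.3,0,255],[0,0,0.3,0,255],[0.04,0,0.3,0,255],[0.08,0,0.3,0,255],[0.11,0,0.3,0,255],[0.14,0,0.3,0,255],[0.17,0,0.3,0,255],[0.2,0,0.3,0,255],[0.24,0,0.3,0,255],[0.28,0,0.3,0,255]]}}

```text
time_s: 3.65
position: [0.5356, -0.0412, 0.0971]
tool_rot: [-3.141, -0.0, 1.186]
contact_force: [0.4, -0.5, 0.4]
finger_gap: 0.0005
grasp_force: 0.0
```

```bash
python3 - <<'E'
from h import *
p=np.load('p.npy')
d=snap('wrist','w1');s=robot.get_state()
print(s['position'],inv(p,s['position']),s['contact_force'])
E
```

```text
[ 0.536006   -0.03994034  0.09714505] [[ 0.00136973 -0.03041732  0.09714505]] [ 0.25025558  0.81697231 -1.04025018]
```

View pics/w1.png

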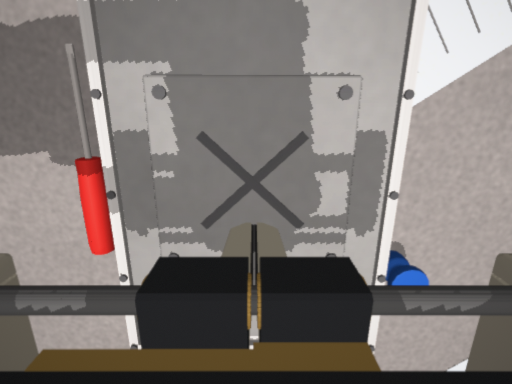

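```bash
python3 - <<'E'
from h import *
p=np.load('p.npy')
d=cams.get_image('wrist')
print(inv(p,ray(d,[(145,76),(361,76),(252,181)],.108)).round(4))
d=cams.get_image('top');im=cv2.resize(d['img'][110:265,110:370,::-1],None,fx=3,fy=3,interpolation=cv2.INTER_CUBIC)
cv2.imwrite('pics/c1.png',im)
E
```

```text
[[-0.0621  0.0657  0.108 ]
 [ 0.0639  0.0662  0.108 ]
 [ 0.0004  0.0027  0.108 ]]
```

```bash
python3 - <<'E'
from h import *
p=np.load('p.npy')
d=cams.get_image('wrist');s=robot.get_state()
print('tcp px',proj(d,s['position']),'joints',s['joints'],s['contact_force'],s['tau'].round(2))
print('rear edge px at .108 / .09',proj(d,W(p,[(0,-.0625,.108),(0,-.0625,.09),(0,-.05,.108)])))
E
```

```text
tcp px [[253.30145556 222.36268716]] joints [-2.85354841e-01  3.24598647e-01  1.70554971e+00 -2.30082449e-04
  1.11165899e+00  9.83676780e-02] [ 0.56834091  0.31011408 -0.04911511] [ 3.600e-01 -4.420e+01 -2.519e+01  1.200e-01  1.000e-02  3.000e-02]
rear edge px at .108 / .09 [[251.14620732 267.73736676]
 [251.32950201 254.97026462]
 [251.1857424  252.00649546]]
```

View pics/c1.png

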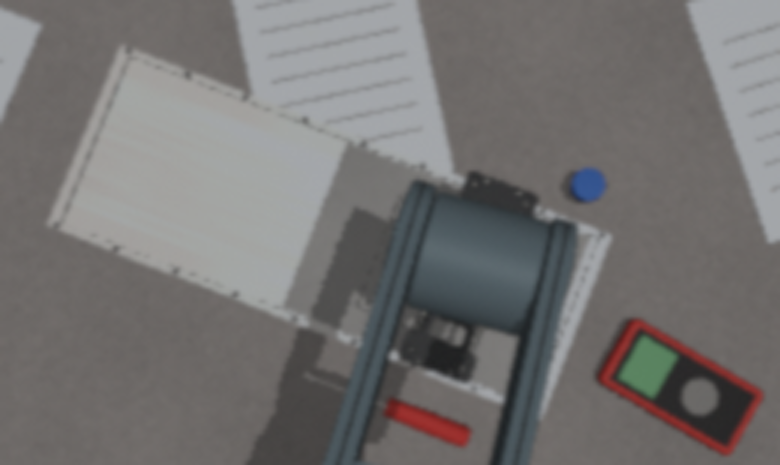

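The wrist and top views both show the cover unmoved, at about y = 3 mm, while the TCP reads 35 mm beyond the push face with no force. The fingers may be riding above the square, so I'll check the tip's real height from the scene camera.

```bash
python3 - <<'E'
from h import *
import pickle
p=np.load('p.npy')
d=cams.get_image('scene');s=robot.get_state();pickle.dump(d,open('s1.pkl','wb'))
im=cv2.resize(d['img'][130:280,170:430,::-1],None,fx=3,fy=3,interpolation=cv2.INTER_CUBIC)
def dot(P,c):
    for a in proj(d,P):
        b=(a-[170,130]+.5)*3; cv2.circle(im,(int(b[0]),int(b[1])),3,c,1); print(b.round())
dot(s['position'],(0,0,255))
dot(W(p,[(.105,-.16,.091),(.105,.408,.091),(-.105,.408,.091),(-.105,-.16,.091)]),(0,255,0))
dot(W(p,[(.065,-.0625,.108),(.065,.0675,.108),(-.065,.0675,.108),(-.065,-.0625,.108)]),(0,255,255))
dot(W(p,[(.105,-.16,0),(.105,.408,0)]),(255,255,0))
cv2.imwrite('pics/s1.png',im)
E
```

```text
[229. 202.]
[ 49. 247.]
[747. 364.]
[749. 218.]
[143. 135.]
[171. 223.]
[318. 246.]
[357. 171.]
[222. 152.]
[ 60. 333.]
[727. 456.]
```

View pics/s1.png

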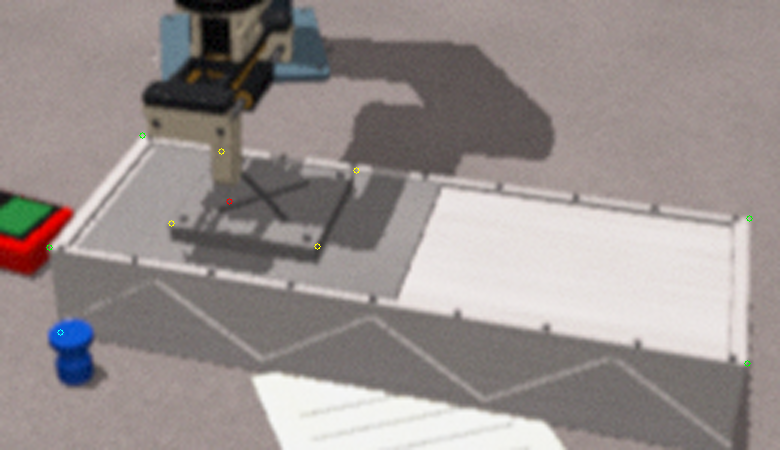

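The scene view shows the real fingertip at crop pixel (227,183), while the reported TCP projects to (229,202). So the tips are about 20 mm higher than reported and have been passing over the square. I'll back off, go lower and feel for the plate.

Request:
{"api": "carry_out", "payload": {"targets": [[0,0,-0.03,0,255],[-0.12,0,-0.03,0,255],[-0.26,0,-0.03,0,255],[-0.26,0,-0.03,0,255],[-0.26,0,0.03,0,255],[-0.26,0,0.07,0,255],[-0.26,0,0.07,0,255],[-0.26,0,0.07,0,255]]}}

```text
time_s: 4.7
position: [0.5109, -0.1018, 0.0796]
tool_rot: [-3.141, -0.0, 1.187]
contact_force: [0.3, 0.2, 0.4]
finger_gap: 0.0004
grasp_force: 0.0
```

Request:
{"api": "carry_out", "payload": {"targets": [[0,0,0.01,0,255],[0,0,0.016,0,255],[0,0,0.016,0,255]]}}

```text
time_s: 5.0
position: [0.511, -0.102, 0.0757]
tool_rot: [-3.142, -0.0, 1.187]
contact_force: [-1.2, 0.5, -0.2]
finger_gap: -0.0001
grasp_force: 0.0
```

Request:
{"api": "carry_out", "payload": {"targets": [[0.06,0,0,0,255],[0.11,0,0,0,255],[0.13,0,0,0,255],[0.15,0,0,0,255],[0.17,0,0,0,255],[0.19,0,0,0,255]]}}

```text
time_s: 5.6
position: [0.529, -0.0581, 0.0759]
tool_rot: [3.141, 0.0, 1.186]
contact_force: [-1.1, -4.2, 1.6]
finger_gap: 0.0006
grasp_force: 1.7
```

Request:
{"api": "carry_out", "payload": {"targets": [[0.03,0,0,0,255],[0.08,0,0,0,255],[0.14,0,0,0,255],[0.2,0,0,0,255],[0.26,0,0,0,255],[0.32,0,0,0,255],[0.38,0,0,0,255],[0.44,0,0,0,255],[0.5,0,0,0,255],[0.55,0,0,0,255],[0.58,0,0,0,255],[0.6,0,0,0,255]]}}

```text
time_s: 6.8
position: [0.5851, 0.0816, 0.0755]
tool_rot: [-3.141, 0.0, 1.187]
contact_force: [-1.1, -2.8, 2.1]
finger_gap: 0.0003
grasp_force: 1.7
```

```bash
python3 - <<'E'
from h import *
p=np.load('p.npy')
s=robot.get_state();print(s['position'],inv(p,s['position']),s['contact_force'])
d=cams.get_image('scene')
im=cv2.resize(d['img'][110:290,170:430,::-1],None,fx=3,fy=3,interpolation=cv2.INTER_CUBIC)
cv2.imwrite('pics/s2.png',im)
E
```

```text
[0.58511084 0.08164059 0.07550785] [[0.00091149 0.10070474 0.07550785]] [-1.08382066 -2.8029181   2.0791953 ]
```

View pics/s2.png

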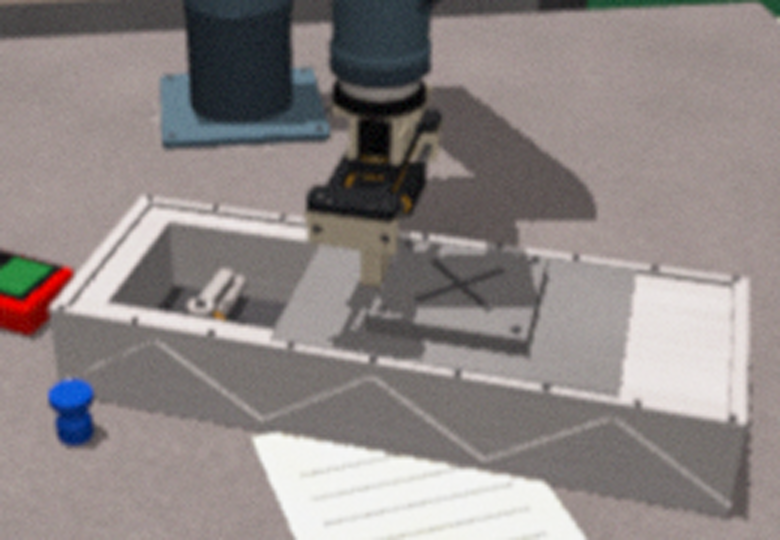

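The cover is sliding flat ahead of the fingertip, whose bottom is at (373,283), and the first valve shows near (215,295). I'll continue to the stop.

Request:
{"api": "carry_out", "payload": {"targets": [[0.05,0,0,0,255],[0.11,0,0,0,255],[0.17,0,0,0,255],[0.22,0,0,0,255],[0.26,0,0,0,255],[0.28,0,0,0,255],[0.295,0,0,0,255],[0.31,0,0,0,255]]}}

```text
time_s: 7.65
position: [0.6139, 0.1529, 0.0755]
tool_rot: [-3.141, 0.0, 1.186]
contact_force: [-0.9, -1.4, -1.2]
finger_gap: 0.0005
grasp_force: 0.8
```

Request:
{"api": "carry_out", "payload": {"targets": [[0.01,0,0,0,255],[0.02,0,0,0,255],[0.02,0,0,0,255]]}}

```text
time_s: 7.95
position: [0.6156, 0.157, 0.0755]
tool_rot: [-3.141, 0.001, 1.186]
contact_force: [-1.0, -3.1, -0.9]
finger_gap: 0.0004
grasp_force: 1.7
```

Request:
{"api": "carry_out", "payload": {"targets": [[0.01,0,0,0,255],[0.02,0,0,0,255],[0.02,0,0,0,255]]}}

```text
time_s: 8.25
position: [0.6152, 0.1572, 0.0756]
tool_rot: [-3.139, 0.009, 1.186]
contact_force: [-9.5, -16.9, 5.7]
finger_gap: 0.0005
grasp_force: 9.4
```

Request:
{"api": "carry_out", "payload": {"targets": [[0.01,0,0,0,255],[0.02,0,0,0,255],[0.02,0,0,0,255]]}}

```text
time_s: 8.55
position: [0.6152, 0.1571, 0.0757]
tool_rot: [-3.137, 0.017, 1.186]
contact_force: [-15.0, -30.2, 11.4]
finger_gap: 0.0006
grasp_force: 17.0
```

Request:
{"api": "carry_out", "payload": {"targets": [[-0.04,0,0,0,255],[-0.1,0,0,0,255],[-0.15,0,-0.1,0,255],[-0.25,0,-0.3,0,255],[-0.4,0,-0.5,0,255],[-0.6,0,-0.5,0,255],[-0.8,0,-0.5,0,255],[-1,0,-0.5,0,255],[-1,0,-0.5,0,255],[-1,0,-0.5,0,255],[-1,0,-0.5,0,255]]}}

```text
time_s: 9.65
position: [0.5265, -0.0644, 0.2008]
tool_rot: [3.141, -0.001, 1.186]
contact_force: [0.4, -0.4, -0.2]
finger_gap: 0.0002
grasp_force: 0.0
```

```bash
python3 - <<'E'
from h import *
import pickle
p=np.load('p.npy')
print('contact',inv(p,[[.6152,.1571,.0757]]))
d=snap('wrist','w2');pickle.dump(d,open('w2.pkl','wb'));s=robot.get_state()
print(s['position'],s['tool_rot'],inv(p,s['position']),s['contact_force'])
q=d['img'][:,:,::-1].copy()
for P in W(p,[(-.075,-.12,.085),(.075,-.12,.085),(.075,.116,.09),(-.075,.116,.09),(.03,-.05,.067),(.03,.05,.067),(.105,-.16,.091),(-.105,-.16,.091)]): 
  a=proj(d,P)[0]
  if abs(a).max()<2000: cv2.circle(q,(int(a[0]),int(a[1])),4,(0,255,0),1)
cv2.imwrite('pics/w2.png',cv2.resize(q,None,fx=1.5,fy=1.5,interpolation=cv2.INTER_CUBIC))
E
```

```text
contact [[0.00026798 0.18193938 0.0757    ]]
[ 0.52654526 -0.06385835  0.20067347] [ 3.14123183e+00 -1.13390914e-03  1.18707275e+00] [[ 0.00164451 -0.056137    0.20067347]] [-0.2550309  -0.28940457  0.37150166]
```

View pics/w2.png

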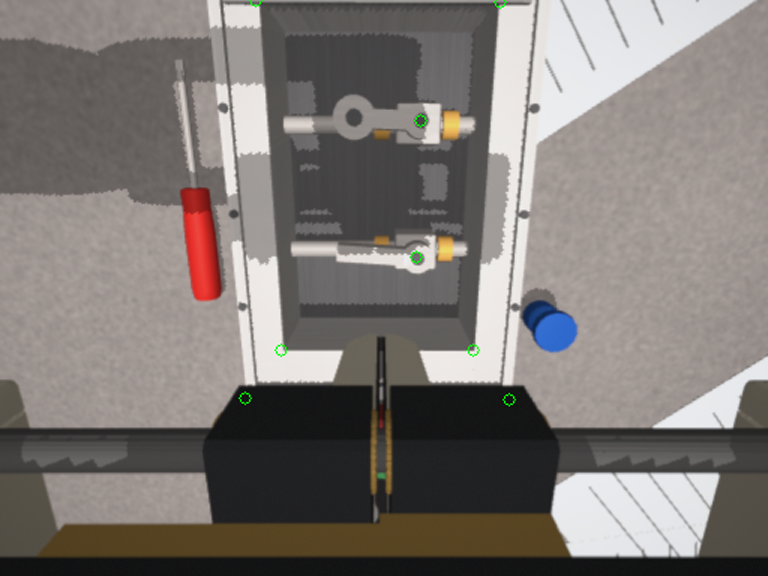

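The wrist view shows the bay open. The disc handle is the +y valve, with its disc at (353,117) and pivot at (419,121). The plain handle is the −y valve, with its end near (340,248). I'll compute the push arc from these.

```bash
python3 - <<'E'
from h import *
import pickle
p=np.load('p.npy')
d=pickle.load(open('w2.pkl','rb'))
print(inv(p,ray(d,np.array([(353,117),(419,121),(417,257),(340,250)])/1.5-.17,.067)).round(4))
d1=pickle.load(open('s1.pkl','rb'))
for z in (.097,.107,.112,.117,.122): print(z,((proj(d1,[.536,-.040,z])-[170,130]+.5)*3).round())
s=robot.get_state(); c=inv(p,s['position'])[0]
piv=np.array([.03,.05])
def tgt(th,push=0):
    u=np.array([-np.cos(th),np.sin(th)]);t=np.array([np.sin(th),np.cos(th)])
    return piv+.047*u-(.015-push)*t-[.0175,.0075]
for th in [-.2,0,.2,.4,.6,.8,1.,1.2,1.4,1.571]:
    g=tgt(th); print(th,g.round(4),'tool xy units',((g[[1,0]]-c[[1,0]])/.25).round(3))
print('z units',(c[2]-.032)/.25)
E
```

```text
[[-0.0177  0.0521  0.067 ]
 [ 0.0291  0.0496  0.067 ]
 [ 0.0304 -0.0492  0.067 ]
 [-0.0293 -0.0438  0.067 ]]
0.097 [[231. 202.]]
0.107 [[231. 193.]]
0.112 [[231. 188.]]
0.117 [[230. 183.]]
0.122 [[230. 178.]]
-0.2 [-0.0306  0.0185] tool xy units [ 0.298 -0.129]
0 [-0.0345  0.0275] tool xy units [ 0.335 -0.145]
0.2 [-0.0365  0.0371] tool xy units [ 0.373 -0.153]
0.4 [-0.0366  0.047 ] tool xy units [ 0.412 -0.153]
0.6 [-0.0348  0.0567] tool xy units [ 0.451 -0.146]
0.8 [-0.031   0.0658] tool xy units [ 0.488 -0.131]
1.0 [-0.0255  0.0739] tool xy units [ 0.52  -0.109]
1.2 [-0.0185  0.0809] tool xy units [ 0.548 -0.081]
1.4 [-0.0103  0.0863] tool xy units [ 0.57  -0.048]
1.571 [-0.0025  0.0895] tool xy units [ 0.583 -0.017]
z units 0.6746938702271289
```

Request:
{"api": "carry_out", "payload": {"targets": [[0.14,-0.07,0,0,255],[0.27,-0.14,0,0,255],[0.27,-0.14,0,0,255],[0.27,-0.14,0.15,0,255],[0.27,-0.14,0.3,0,255],[0.27,-0.14,0.42,0,255],[0.27,-0.14,0.52,0,255],[0.27,-0.14,0.6,0,255],[0.27,-0.14,0.65,0,255],[0.27,-0.14,0.675,0,255],[0.27,-0.14,0.675,0,255]]}}

```text
time_s: 10.8
position: [0.5188, 0.011, 0.0314]
tool_rot: [-3.141, 0.0, 1.187]
contact_force: [-0.1, -0.3, -0.5]
finger_gap: 0.0002
grasp_force: 0.0
```

```bash
python3 - <<'E'
from h import *
p=np.load('p.npy');s=robot.get_state();print(inv(p,s['position']),s['contact_force'])
E
```

```text
[[-0.03382466  0.01023975  0.03143008]] [-0.08487126 -0.26873786 -0.47245688]
```

Request:
{"api": "carry_out", "payload": {"targets": [[0.04,0,0,0,255],[0.07,-0.005,0,0,255],[0.09,-0.01,0,0,255],[0.11,-0.01,0,0,255],[0.13,-0.01,0,0,255],[0.15,-0.01,0,0,255],[0.17,-0.01,0,0,255],[0.19,-0.005,0,0,255],[0.205,0.005,0,0,255],[0.22,0.01,0,0,255]]}}

```text
time_s: 11.8
position: [0.5412, 0.0613, 0.0316]
tool_rot: [-3.14, 0.0, 1.186]
contact_force: [-3.1, -0.4, 1.1]
finger_gap: 0.0002
grasp_force: 1.4
```

Request:
{"api": "carry_out", "payload": {"targets": [[0.02,0.01,0,0,255],[0.035,0.025,0,0,255],[0.05,0.035,0,0,255],[0.065,0.05,0,0,255],[0.075,0.065,0,0,255],[0.085,0.085,0,0,255],[0.09,0.1,0,0,255],[0.095,0.115,0,0,255],[0.095,0.115,0,0,255]]}}

```text
time_s: 12.7
position: [0.5786, 0.0714, 0.0321]
tool_rot: [3.14, -0.0, 1.186]
contact_force: [-0.7, 1.1, 0.0]
finger_gap: -0.0
grasp_force: 0.3
```

```bash
python3 - <<'E'
from h import *
p=np.load('p.npy');d=snap('wrist','w3');s=robot.get_state();print(inv(p,s['position']),s['contact_force'])
E
```

```text
[[-0.00125676  0.08857135  0.0321716 ]] [-0.65449136 -0.06014246 -0.22713208]
```

View pics/w3.png

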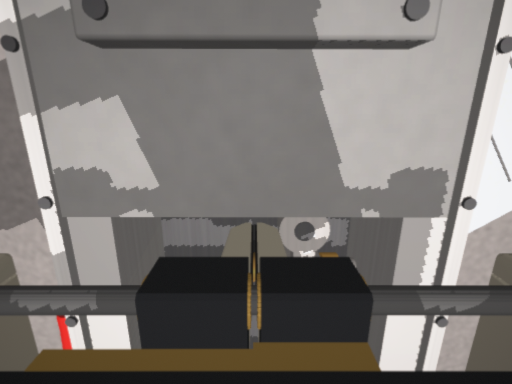

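The disc is at (304,232), swung round next to the fingertip. I'll press on +x until the stop resists.

Request:
{"api": "carry_out", "payload": {"targets": [[0,0.01,0,0,255],[0,0.02,0,0,255],[0,0.02,0,0,255]]}}

```text
time_s: 13.05
position: [0.5806, 0.0704, 0.0318]
tool_rot: [-3.139, 0.0, 1.186]
contact_force: [-4.6, 3.8, 3.1]
finger_gap: -0.0
grasp_force: 3.1
```

Request:
{"api": "carry_out", "payload": {"targets": [[0,0.01,0,0,255],[0,0.02,0,0,255],[0,0.02,0,0,255]]}}

```text
time_s: 13.35
position: [0.5809, 0.0702, 0.0315]
tool_rot: [-3.13, 0.001, 1.187]
contact_force: [-16.4, 7.7, 11.2]
finger_gap: 0.0004
grasp_force: 9.0
```

The stop holds, with force rising and no motion. I'll back off and rise clear.

Request:
{"api": "carry_out", "payload": {"targets": [[0,-0.05,0,0,255],[-0.03,-0.1,0,0,255],[-0.06,-0.12,0,0,255],[-0.06,-0.12,-0.1,0,255],[-0.06,-0.12,-0.3,0,255],[-0.06,-0.12,-0.5,0,255],[-0.3,-0.12,-0.7,0,255],[-0.5,-0.12,-0.7,0,255],[-0.5,-0.12,-0.7,0,255],[-0.5,-0.12,-0.7,0,255]]}}

```text
time_s: 14.35
position: [0.5122, -0.0401, 0.2087]
tool_rot: [3.137, 0.001, 1.182]
contact_force: [-0.3, 0.3, -0.1]
finger_gap: 0.0004
grasp_force: 0.0
```

```bash
python3 - <<'E'
from h import *
p=np.load('p.npy');d=snap('wrist','w4');s=robot.get_state();print(s['position'],inv(p,s['position']),s['contact_force'])
E
```

```text
[ 0.51231985 -0.03839718  0.20783646] [[-0.02114453 -0.03793554  0.20783646]] [ 0.64410596 -0.16994815  0.11219698]
```

View pics/w4.png

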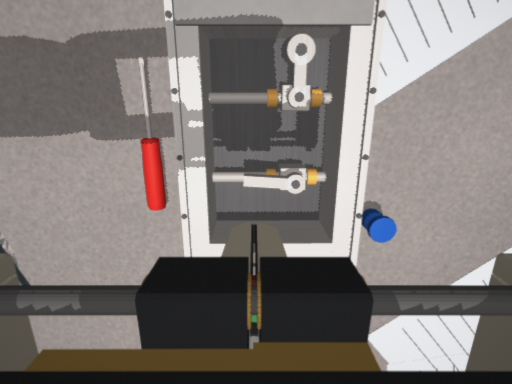

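The disc handle is square across its pipe, with the disc at (301,49) above its pivot at (299,97). The plain handle at (265,182) looks unmoved, the cover's edge is at the end of the bay, and the arm is clear above. I'm handing in.

```bash
python3 -c "
from h import *
print(ticket.job_done())"
```

```text
the job is handed in; nothing more can be done
None
```

I pushed the cover home against its end stop and turned the disc handle to its shut stop. In the last image the plain handle, cap and screwdriver look undisturbed; the meter was out of that view, but the arm never worked near it. The arm finished clear and the job is handed in at about 14 s; no verdict came back.

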